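# Hold the hidden bolt head on the tube-cap press

### The arm

A 6-joint arm with a two-finger parallel gripper is mounted at the origin on the work surface. World frame = base frame: x ahead of the robot, y to its left, z up, the work surface at z = 0. Lengths are in mm, angles in rad, forces in N, time in s.
With the tool pointing down it reaches from about 300 to 775 mm from the base axis. Payload 14.6 kg.
Tool frame: the origin (TCP) lies between the finger pads; the fingertips stand 22 mm ahead of it and the grasp point (between the pads) lies 3 mm ahead of it (finger_overhang is the distance from the TCP to the fingertips, in mm); z points along the fingers, y is the direction in which the jaws open and shut (so a half turn about z gives the same grasp; the last joint's range is limited). The gripper opens to 94 mm and grips with 3 to 60 N. Pads are 16 mm wide; open, the fingers measure 119 mm over their backs; the gripper's body (75 mm by 177 mm) begins 78 mm behind the grasp point.
Start: joints at [1.207, 0.3, 1.521, -0, 1.321, -0.067], TCP at [160.851, 525.943, 227.446] pointing down, gripper open.
Joint ranges: [-3.03, 3.03], [-0.79, 2.21], [0.23, 2.52], [-1.04, 4.18], [0, 3.07], [-2.55, 2.55]. Speed limits (rad/s): [2.22, 2.22, 2.57, 3.14, 3.14, 3.14].

### API

Orientations are given as [roll, pitch, yaw] about the fixed x, y, z axes, in that order (R = Rz(yaw) Ry(pitch) Rx(roll)).
In Python, from cell import * gives the robot as it stands.
- The arm moves only by the tool jog_arm, never from a script. Its argument "increments" is a list of rows, each a list of 7 numbers: the shift along the tool's x, y, z in cm, then the turn, a rotation vector about the tool's x, y, z in degrees, then the finger opening in cm, from 0 to 9.4. In form: [[x, y, z, wx, wy, wz, grip], ...]. A call has 1 to 20 rows; each row shifts and turns the commanded pose from where the row before left it, along the tool's axes as they then stand; what a row does not reach is not made up. A row lasts 1/8 s, in which the tool goes at most 62.5 mm and 10.7 degrees, less where a joint would pass 70% of its speed; a pose out of reach is approached as far as the arm can. A call is refused whole if a number of a shift passes 6.25 or a number of a turn 10.7, either way. A call with a gripper value outside its range is refused whole. The fingers move at their own pace and stop on an object; "squeeze" is the grip in N (left out, the last holds). Time passes only in rows, so rows that do not move let the fingers close. It gives the time, the measured TCP pose, the force and the opening at its end, in the units of the state.
- read_state(): the state, without advancing time (a new reading comes with each control period).
- camera(name): name is "scene" or "top" or "wrist"; returns a dict with "image" (384x512x3 uint8, red, green, blue), "K" (3x3 intrinsics, pixels), "rvec" (rotation vector, rad) and "tvec" (3), from world to camera coordinates, as OpenCV has them. Camera axes: x right, y down, z forward; pixel columns grow to the right and rows downward; lengths in mm; the calibration is good to about 2 mm. A picture is of the moment at which its call begins. There is no depth.
- sign_off(): hands the job in, once; it reports no verdict.
Trained networks look in a picture, given as the dict that the camera call returned (one of the last four; its "shot" number tells which), for a name from the list of things; names that differ only in an ending like _2 or _b are one class to them, and where a whole thing is asked for, a point or a joint stands for the part that bears it (a point fixed in the world has none). Each returns a list of dicts, best first, with "conf" (0 to 1); they miss things now and then, are a little off and sometimes report something else, mostly with a low value. They report only what shows in the picture. A call takes as long as a camera call.
- recognise(picture, name): "centre" ([x, y, z] in mm, in the coordinates of the camera as it stood for that picture, good to about 4 mm: the middle of the surface that is visible of it).
- regions_of(picture, name): "mask" (384x512 bool, what is visible of it).
The state is a dict: "clock": time; "joints": joint angles; "qd": joint speeds; "effort": joint torques, N m; "eef_pos": TCP position; "eef_rot": TCP orientation; "wrist_force": force on the tool from outside, world axes, zero at the start; "moment": the same for the moment, N m; "finger_gap": finger opening in mm.
Only numpy, scipy, OpenCV 4.12 (cv2) and the standard library are available. Lean on these libraries where they do the work, as an engineer would, in place of code of your own. Each camera call takes 0.05 s, during which the arm holds its last target.

### The job

The bracket of the small bench press for tube caps has worked loose. First settle the press: pull its sprung side lever all the way down, then ease it slowly back up to rest, never letting it snap back. Then reach down into the narrow gap behind the bracket, grip the bolt's hexagon head between the fingers and hold it still against the nut runner that is dragging it round from the front; finish while still holding it, and leave the other things on the bench where they are.

Things in the scene. Friction and masses are not known exactly. Their poses are not given: they have to be found in the camera images.
- press: Fixed bench press; place and yaw vary. Origin on the bench, z up, -x its front, where the lever points. Grey base plate x -90 to 110, y -230 to 190 mm, 12 mm thick. White column and head within x -30 to 100, y -138 to -62, up to z 205 mm; a ram under the head follows the lever.
- lever_pivot (a point): Lever's hinge line (along the press's y) where it crosses the lever's plane, 150 mm above the bench on the head's -y side.
- lever_grip (a point): Centre of the lever's handle: grey level bar, 18 mm diameter, 138 mm long, along the press's y; a 14 mm steel rod from the pivot joins it at its middle. At rest 155 mm in front (-x) of the pivot and 69 mm above it (219 mm over the bench); fully down 160 mm in front and 55 mm below it. It moves on an arc of 170 mm radius.
- lever (a joint): Lever angle in rad: 0 at rest (up), growing as the handle goes down to its stop at 0.75. A spring returns it: about 5 N at the handle at rest, 12 N fully down; if let go it snaps up.
- bracket: Fixed aluminium channel on the base plate's +y side, axes parallel to the press's, place varies. Origin at its underside (12 mm over the bench), at the front upright's back face, under the bolt. Front upright x -8 to 0, 115 mm tall; rear one x 46 to 52, 85 mm tall; both 60 mm wide (y). Gap of 46 mm open above and at the sides. In front, nut runner of 44 mm diameter on the bolt's axis to x -123.
- bolt: Steel bolt that turns about its own x, level and parallel to the bracket's x, 80 mm above the bracket's origin. Origin on the axis at the front upright's back face. At zero turn its axes are parallel to the bracket's. Start angle varies. The nut runner drags it with 0.04 N m, positive about x (y towards z): not held, it turns at about 0.015 rad/s. Fingers closing on it can turn it slowly.
- bolt_head (a point): Centre of the hexagon head in the gap, on the bolt's axis, 92 mm above the bench, 13 mm behind the front upright. Head 16 mm thick (bolt x 5 to 21 mm), 22 mm across flats, 25.4 mm across corners; flats face the bolt's own +y and -y and every 60 degrees from there. A thinner 17 mm shank spaces it from the upright.
- tube_box: Bystander: loose white divided box of capped tubes, 140 by 140 by 58 mm high, origin under its centre. Leave alone.
- reagent: Bystander: loose amber bottle, 64 mm diameter, 130 mm high, origin under its centre. Leave alone.
- spanner: Bystander: loose steel spanner 150 mm long lying flat. Leave alone.

How it is judged (in metres and radians):
On the way, in this order (a step that is already met when the one before it is completed fails the run):
1. the lever is pulled all the way down (beyond 0.70 of 0.75 rad) (value of joint lever above 0.7 rad), for 0.1 s.
2. the lever is back up at rest (below 0.06 rad) (value of joint lever below 0.06 rad), for 0.2 s.
At the end, for the whole second after the job is handed in: The lever is at rest (below 0.06 rad) and the fingers hold the bolt head: grasp point within 20 mm of the head's centre, contact force over 3 N, and the bolt standing still (under 0.006 rad/s) against the nut runner's drag (value of joint lever below 0.06 rad and contact force between the fingers and bolt above 3 N and distance between the grasp point and bolt_head below 0.02 m and angular speed of bolt below 0.006 rad/s); the arm keeps its last pose, push and grip.
It fails at once if the lever snaps back (faster than 1.2 rad/s, about 0.2 m/s at the handle, while still more than 0.12 rad from rest) (velocity of joint lever below -1.2 rad/s and value of joint lever above 0.12 rad).
It fails at once if a bystander is moved by more than 30 mm (distance of any of tube_box, reagent, spanner from where it was at the start of the episode above 0.03 m).
It also fails if it takes over 61 s, if anything falls off the work surface, if the arm or the gripper's body presses on something with over 40 N, if the wrist force passes 120 N, or if a joint passes its speed limit or range.

## Working session

There is one attempt and no reset: what is moved stays moved. The work goes in short steps, Python scripts to look and compute and a tool call to move; the robot and the scene stay as the last step left them, time stands still between calls to the robot, and variables do not carry over. Pictures are saved under pics/ and viewed, and the job is handed in when it is done.

Besides the shell and the picture viewer there is one more tool, called after "Request:" in YAML: its name, and indented under it one key for each argument. jog_arm: Moves the arm, as the interface text tells. Its arguments: {"type":"object","properties":{"increments":{"type":"array"},"squeeze":{"type":"number"}},"required":["increments"]}

```bash
mkdir -p pics; ls; cat > h.py <<'E'
from cell import *
import numpy as np, cv2
def save(p,n): cv2.imwrite(f'pics/{n}.png',p['image'][:,:,::-1])
def cam2w(p,c):
    R,_=cv2.Rodrigues(np.array(p['rvec'],float)); return R.T@(np.array(c,float)-np.array(p['tvec'],float).ravel())
def proj(p,X):
    return cv2.projectPoints(np.array(X,float).reshape(-1,3),np.array(p['rvec'],float),np.array(p['tvec'],float),np.array(p['K'],float),None)[0].reshape(-1,2)
def ray(p,u,v):
    R,_=cv2.Rodrigues(np.array(p['rvec'],float)); C=-R.T@np.array(p['tvec'],float).ravel()
    d=R.T@np.linalg.inv(p['K'])@np.array([u,v,1.]); return C,d
def onz(p,u,v,z):
    C,d=ray(p,u,v); return C+d*(z-C[2])/d[2]
E
python3 - <<'E'
from h import *
for n in ['scene','top']:
    p=camera(n); save(p,n+'0'); 
    C,d=ray(p,256,192); print(n,C.round(),d.round(2))
    for t in ['press','lever_grip','bracket','bolt_head','tube_box','reagent','spanner']:
        for r in recognise(p,t)[:2]: print(t,round(r['conf'],2),cam2w(p,r['centre']).round(1), proj(p,cam2w(p,r['centre'])).round())
s=read_state(); print(s)
E
```

```text
pics
scene [1127.   58.  868.] [-0.61 -0.06 -0.79]
lever_grip 0.72 [ 514.7 -104.6  215.6] [[217. 152.]]
bracket 0.97 [546.5 179.   92.5] [[319. 203.]]
bolt_head 0.5 [562.2 190.8 101.4] [[324. 206.]]
tube_box 0.56 [ 507.7 -426.3   37.9] [[117. 180.]]
reagent 0.73 [601.4 402.3  81.4] [[403. 232.]]
reagent 0.26 [ 508.  -426.3   37.8] [[117. 180.]]
spanner 0.63 [451.7 350.2   5.9] [[371. 201.]]
spanner 0.5 [ 512.4 -105.1  212.3] [[217. 153.]]
top [ 260.   14. 1782.] [ 0.17  0.01 -0.98]
press 0.97 [610.4  26.1  12.6] [[256. 182.]]
lever_grip 0.67 [ 505.7 -105.6  224.1] [[295. 199.]]
bracket 0.65 [527.1 181.2 109.8] [[214. 201.]]
spanner 0.55 [455.7 359.    7.4] [[170. 225.]]
{'clock': 0.8, 'joints': array([ 1.20742447e+00,  2.99856490e-01,  1.52101901e+00, -2.33844404e-05,
        1.32070367e+00, -6.65979998e-02]), 'qd': array([-8.19059547e-04,  6.90908129e-04,  5.59267069e-04,  8.61449894e-06,
       -1.15157826e-03, -2.15739441e-04]), 'effort': array([-1.93201253e-03, -5.31620550e+01, -3.52903819e+01,  7.08045065e-02,
        2.12621049e-02,  1.14825150e-05]), 'eef_pos': array([160.84061533, 525.93694073, 227.46140703]), 'eef_rot': array([3.14158071e+00, 2.35036445e-05, 2.84482458e+00]), 'wrist_force': array([-0.15634654, -0.42986883, -0.61624672]), 'moment': array([-0.03679467,  0.01223502,  0.02710511]), 'finger_gap': 94.2748255386984}
```

View images.

View pics/scene0.png

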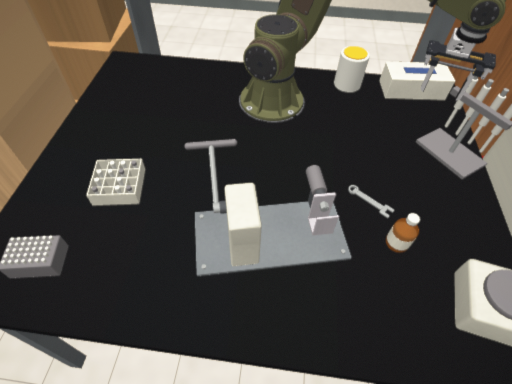

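View pics/top0.png

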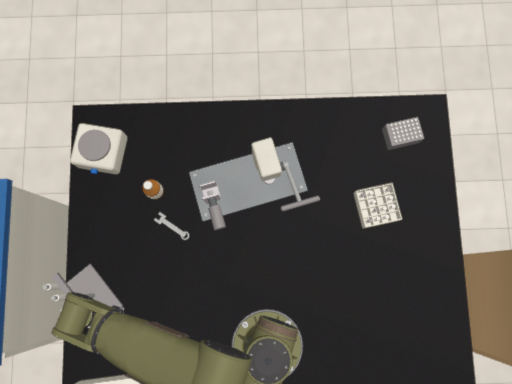

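```bash
python3 - <<'E'
from h import *
import pickle
for n in ['scene','top']:
    p=camera(n); pickle.dump({k:p[k] for k in p},open(f'{n}.pkl','wb'))
    im=p['image'][:,:,::-1]
    c=im[130:280,160:360] if n=='scene' else im[125:245,140:340]
    cv2.imwrite(f'pics/{n}_c.png',cv2.resize(c,None,fx=4,fy=4,interpolation=cv2.INTER_CUBIC))
    for t in ['press','bracket','bolt_head']:
        for r in regions_of(p,t)[:1]:
            m=r['mask']; print(n,t,r['conf'],m.sum()); np.save(f'{n}_{t}.npy',m)
            if t=='press':
                ys,xs=np.nonzero(m); print(cv2.minAreaRect(np.c_[xs,ys].astype(np.float32)))
E
```

```text
scene press 0.74 10133
((267.2022705078125, 201.62362670898438), (135.33999633789062, 155.10768127441406), 84.5596694946289)
scene bracket 0.67 1511
scene bolt_head 0.59 64
top press 0.65 1536
((377.4706115722656, 205.38235473632812), (39.290767669677734, 40.98851776123047), 75.96376037597656)
top bracket 0.85 685
```

View pics/scene_c.png

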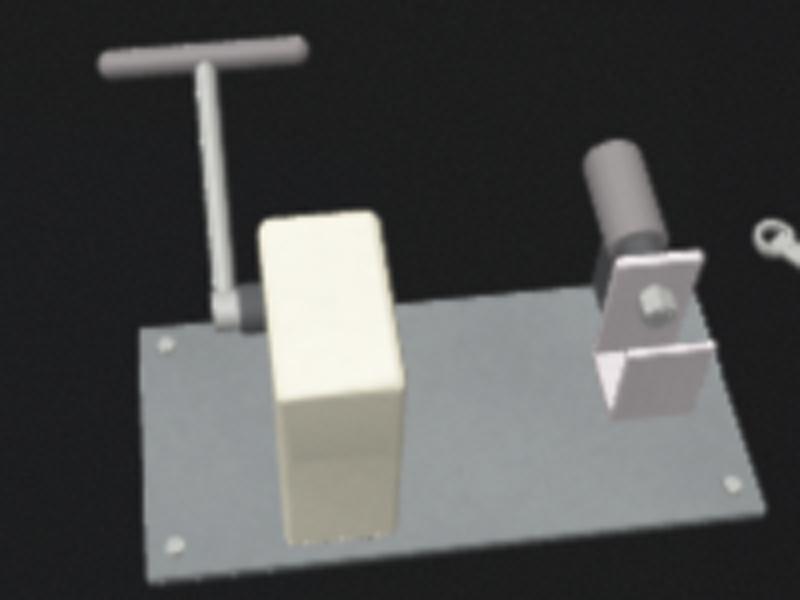

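View pics/top_c.png

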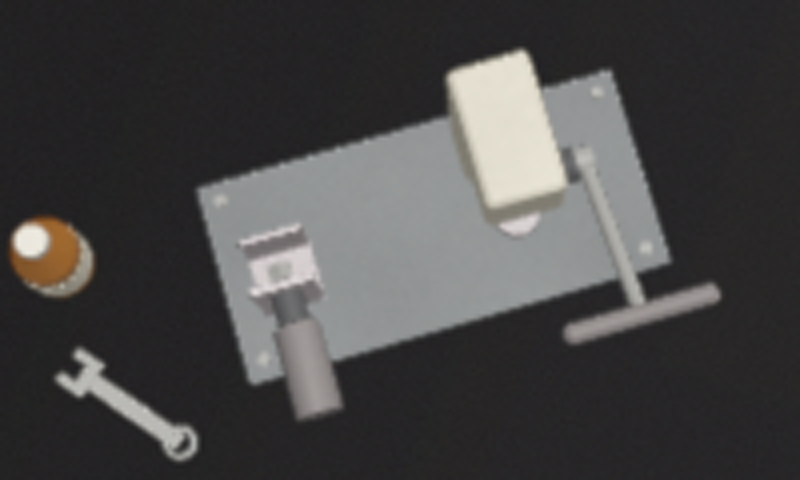

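```bash
cat > fit.py <<'E'
from h import *
import pickle
from scipy.optimize import least_squares
P={n:pickle.load(open(n+'.pkl','rb')) for n in ['scene','top']}
off={'scene':(160,130),'top':(140,125)}
def f(n,x,y): return np.array([off[n][0]+(x+.5)/4-.5, off[n][1]+(y+.5)/4-.5])
# params X,Y,yaw, hx,hy (handle centre in press), bx,by (bracket)
obs=[]
def o(n,x,y,kind,loc): obs.append((n,f(n,x,y),kind,np.array(loc,float)))
for n,l in [('scene',[(148,570),(763,508),(140,328),(697,287)]),('top',[(610,70),(196,187),(670,262),(250,384)])]:
    for (x,y),c in zip(l,[(110,-230,12),(110,190,12),(-90,-230,12),(-90,190,12)]): o(n,x,y,'p',c)
for n,l in [('scene',[(104,64),(304,48)]),('top',[(568,334),(717,293)])]:
    ls=l if n=='scene' else l[::-1]
    for (x,y),s in zip(ls,[-1,1]): o(n,x,y,'h',(0,s*67,219))
for (x,y),c in zip([(619,258),(703,253),(625,350),(715,343),(660,301)],[(-4,-30,127),(-4,30,127),(49,-30,97),(49,30,97),(21,0,92)]): o('scene',x,y,'b',c)
for (x,y),c in zip([(243,247),(300,229)],[(49,30,97),(49,-30,97)]): o('top',x,y,'b',c)
def world(q,kind,loc):
    X,Y,a=q[:3]; l=loc.copy()
    if kind=='h': l[:2]+=q[3:5]
    if kind=='b': l[:2]+=q[5:7]
    c,s=np.cos(a),np.sin(a)
    return np.array([X+c*l[0]-s*l[1],Y+s*l[0]+c*l[1],l[2]])
def res(q): return np.concatenate([(proj(P[n],world(q,k,l))[0]-uv) for n,uv,k,l in obs])
r=least_squares(res,[600,20,0.2,-125,-150,0,130],x_scale=[1,1,.01,1,1,1,1],loss='soft_l1')
q=r.x; print(q.round(3))
if __name__=='__main__':
    for (n,uv,k,l),e in zip(obs,res(q).reshape(-1,2)): print(n,k,l,e.round(2))
    print('grip',world(q,'h',np.array([0,0,219.])),'pivot',world(q,'h',np.array([155,0,150.])),'head',world(q,'b',np.array([13,0,92.])))
E
python3 fit.py
```

```text
[ 6.00641e+02  7.32490e+01  2.49000e-01 -1.54595e+02 -1.64069e+02
 -2.73450e+01  1.26566e+02]
scene p [ 110. -230.   12.] [0.03 2.4 ]
scene p [110. 190.  12.] [2.35 1.84]
scene p [ -90. -230.   12.] [ 0.64 -0.2 ]
scene p [-90. 190.  12.] [-0.32 -2.13]
top p [ 110. -230.   12.] [0.91 0.3 ]
top p [110. 190.  12.] [0.48 0.05]
top p [ -90. -230.   12.] [0.83 0.72]
top p [-90. 190.  12.] [0.14 0.19]
scene h [  0. -67. 219.] [-0.27  0.46]
scene h [  0.  67. 219.] [1.07 0.73]
top h [  0. -67. 219.] [0.88 0.21]
top h [  0.  67. 219.] [0.09 0.78]
scene b [ -4. -30. 127.] [-0.59  0.23]
scene b [ -4.  30. 127.] [ 0.27 -0.41]
scene b [ 49. -30.  97.] [ 0.66 -0.06]
scene b [49. 30. 97.] [ 0.21 -0.34]
scene b [21.  0. 92.] [0.05 3.62]
top b [49. 30. 97.] [0.02 0.21]
top b [ 49. -30.  97.] [1.56 0.28]
grip [ 491.20287748 -123.83380831  219.        ] pivot [641.43078395 -85.66869178 150.        ] head [555.57343649 192.38638567  92.        ]
```

```bash
cat >> h.py <<'E'
from scipy.linalg import expm,logm
from scipy.spatial.transform import Rotation as Rot
def T(pos,R):
    M=np.eye(4); M[:3,:3]=R; M[:3,3]=pos; return M
def Tnow():
    s=read_state(); return T(s['eef_pos'],Rot.from_euler('xyz',s['eef_rot']).as_matrix())
def rows(A,B,N):
    S=expm(np.real(logm(np.linalg.inv(A)@B))/N)
    return np.r_[S[:3,3]/10,np.degrees(Rot.from_matrix(S[:3,:3]).as_rotvec())].round(3)
def down(yaw): return Rot.from_euler('xyz',[np.pi,0,yaw]).as_matrix()
E
python3 - <<'E'
from h import *
B=T([499.8,-157.7,290],down(.249+np.pi/2))
for N in (16,20): print(N,rows(Tnow(),B,N))
E
```

```text
16 [-4.709 -1.63  -0.391 -0.    -0.     3.67 ]
20 [-3.776 -1.28  -0.313 -0.    -0.     2.936]
```

Request:
jog_arm:
  increments:
    - [-3.776, -1.28, -0.313, 0, 0, 2.936, 6]
    - [-3.776, -1.28, -0.313, 0, 0, 2.936, 6]
    - [-3.776, -1.28, -0.313, 0, 0, 2.936, 6]
    - [-3.776, -1.28, -0.313, 0, 0, 2.936, 6]
    - [-3.776, -1.28, -0.313, 0, 0, 2.936, 6]
    - [-3.776, -1.28, -0.313, 0, 0, 2.936, 6]
    - [-3.776, -1.28, -0.313, 0, 0, 2.936, 6]
    - [-3.776, -1.28, -0.313, 0, 0, 2.936, 6]
    - [-3.776, -1.28, -0.313, 0, 0, 2.936, 6]
    - [-3.776, -1.28, -0.313, 0, 0, 2.936, 6]
    - [-3.776, -1.28, -0.313, 0, 0, 2.936, 6]
    - [-3.776, -1.28, -0.313, 0, 0, 2.936, 6]
    - [-3.776, -1.28, -0.313, 0, 0, 2.936, 6]
    - [-3.776, -1.28, -0.313, 0, 0, 2.936, 6]
    - [-3.776, -1.28, -0.313, 0, 0, 2.936, 6]
    - [-3.776, -1.28, -0.313, 0, 0, 2.936, 6]
    - [-3.776, -1.28, -0.313, 0, 0, 2.936, 6]
    - [-3.776, -1.28, -0.313, 0, 0, 2.936, 6]
    - [-3.776, -1.28, -0.313, 0, 0, 2.936, 6]
    - [-3.776, -1.28, -0.313, 0, 0, 2.936, 6]

```text
clock: 3.7
eef_pos: [499.8, -159.0, 290.2]
eef_rot: [3.141, 0.0, 1.818]
wrist_force: [-0.4, -0.4, 1.0]
finger_gap: 60.2
```

```bash
python3 - <<'E'
from h import *
s=read_state(); print(s)
p=camera('wrist'); save(p,'w1')
C,d=ray(p,256,192); print(C,d)
print(proj(p,[[491.2,-123.8,219],[474.4,-58.9,219],[508,-188.7,219]]))
E
```

```text
{'clock': 3.7, 'joints': array([-3.77819376e-01,  2.00804337e-01,  1.49886468e+00,  2.18080132e-05,
        1.44181852e+00, -6.25347118e-01]), 'qd': array([-0.58177322,  0.16424296, -0.25052391, -0.00058688,  0.08507453,
       -0.17479991]), 'effort': array([ 4.23675790e+00, -5.04399955e+01, -3.48698223e+01,  1.54309929e-02,
       -7.60331168e-02,  3.50543736e-01]), 'eef_pos': array([ 499.77387625, -158.97045241,  290.16946434]), 'eef_rot': array([3.14149476e+00, 4.40020760e-05, 1.81832126e+00]), 'wrist_force': array([-0.38332258, -0.38901468,  1.04179234]), 'moment': array([-0.08417791,  0.003733  ,  0.01013539]), 'finger_gap': 60.221687238200495}
[483.67005716 -94.37427728 447.08803056] [ 0.05978426 -0.21378405 -0.9750978 ]
[[254.58292474 166.92928615]
 [254.09784111  81.45580692]
 [255.00690944 241.63691619]]
```

View pics/w1.png

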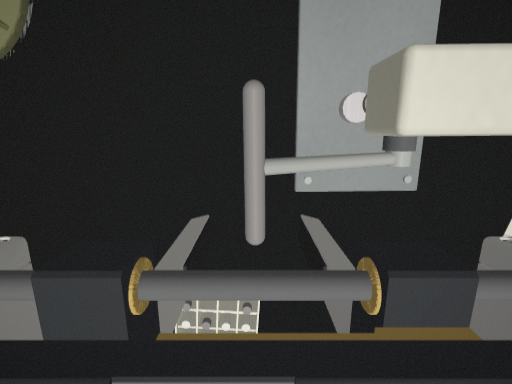

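Request:
jog_arm:
  increments:
    - [0, 0, 1.7, 0, 0, 0, 6]
    - [0, 0, 1.7, 0, 0, 0, 6]
    - [0, 0, 1.7, 0, 0, 0, 5]
    - [0, 0, 1.7, 0, 0, 0, 4]
    - [0, 0, 0, 0, 0, 0, 3]
    - [0, 0, 0, 0, 0, 0, 1]
    - [0, 0, 0, 0, 0, 0, 1]
    - [0, 0, 0, 0, 0, 0, 1]
  squeeze: 45

```text
clock: 4.75
eef_pos: [499.5, -157.9, 222.6]
eef_rot: [-3.141, 0.0, 1.82]
wrist_force: [-5.4, -0.7, 1.9]
finger_gap: 17.0
```

```bash
cat > arc.py <<'E'
from h import *
# lever arc: relative motion of gripper with the lever by dth about pivot axis (-press y)
a=0.249; piv=np.array([641.43,-85.67,150.]); ax=-np.array([-np.sin(a),np.cos(a),0])
def rotT(th):
    R=Rot.from_rotvec(ax*th).as_matrix(); M=np.eye(4); M[:3,:3]=R; M[:3,3]=piv-R@piv; return M
E
python3 - <<'E'
from arc import *
A=Tnow(); print(read_state())
for N in (20,30): print(rows(A,rotT(0.75)@A,N), (rotT(.75)@A)[:3,3])
E
```

```text
{'clock': 4.75, 'joints': array([-3.75729858e-01,  2.46007945e-01,  1.60102554e+00, -6.52677034e-04,
        1.29479601e+00, -6.24611030e-01]), 'qd': array([ 0.00047214,  0.0007067 , -0.00020979,  0.00296109,  0.00025659,
        0.00101107]), 'effort': array([  1.1246537 , -48.56780648, -35.93142271,   0.71322201,
        -1.12746611,   0.05306425]), 'eef_pos': array([ 499.54255526, -157.87759519,  222.59398514]), 'eef_rot': array([-3.14103328e+00,  3.70842335e-04,  1.81985554e+00]), 'wrist_force': array([-5.44605763, -0.73402627,  1.8850897 ]), 'moment': array([-0.18471129,  1.06166065,  0.04745454]), 'finger_gap': 16.99092323094932}
[ 0.000e+00 -2.610e-01  5.880e-01 -2.149e+00 -0.000e+00  1.000e-03] [ 491.9709579  -159.8028782    97.25361094]
[ 0.000e+00 -1.760e-01  3.910e-01 -1.432e+00 -0.000e+00  1.000e-03] [ 491.9709579  -159.8028782    97.25361094]
```

Request:
jog_arm:
  increments:
    - [0, -0.176, 0.391, -1.432, 0, 0, 1]
    - [0, -0.176, 0.391, -1.432, 0, 0, 1]
    - [0, -0.176, 0.391, -1.432, 0, 0, 1]
    - [0, -0.176, 0.391, -1.432, 0, 0, 1]
    - [0, -0.176, 0.391, -1.432, 0, 0, 1]
    - [0, -0.176, 0.391, -1.432, 0, 0, 1]
    - [0, -0.176, 0.391, -1.432, 0, 0, 1]
    - [0, -0.176, 0.391, -1.432, 0, 0, 1]
    - [0, -0.176, 0.391, -1.432, 0, 0, 1]
    - [0, -0.176, 0.391, -1.432, 0, 0, 1]
    - [0, -0.176, 0.391, -1.432, 0, 0, 1]
    - [0, -0.176, 0.391, -1.432, 0, 0, 1]
    - [0, -0.176, 0.391, -1.432, 0, 0, 1]
    - [0, -0.176, 0.391, -1.432, 0, 0, 1]
    - [0, -0.176, 0.391, -1.432, 0, 0, 1]
  squeeze: 45

```text
clock: 6.62
eef_pos: [484.3, -161.9, 160.6]
eef_rot: [2.766, 0.001, 1.82]
wrist_force: [-9.4, 0.1, 5.9]
finger_gap: 16.7
```

```bash
python3 - <<'E'
from arc import *
A=Tnow(); s=read_state(); print(s['joints'].round(3),s['wrist_force'],s['moment'])
B=T([499.54,-157.88,222.6],down(1.82))
for th in (.375,.75): print((rotT(th)@B)[:3,3], Rot.from_matrix((rotT(th)@B)[:3,:3]).as_euler('xyz'))
p=camera('scene'); save(p,'s2'); 
E
```

```text
[-0.519  0.145  1.923  0.352  0.83  -0.976] [-9.39762648  0.1115419   5.8847323 ] [-0.1757042   1.5107043   0.16291991]
[ 484.22865089 -161.77332382  160.6694021 ] [2.76659266e+00 7.45998995e-05 1.81998585e+00]
[ 491.96522719 -159.80609045   97.25591994] [2.39159266e+00 1.38831550e-04 1.81994535e+00]
```

View pics/s2.png

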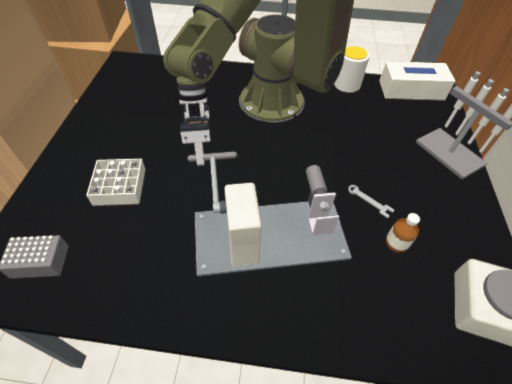

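Request:
jog_arm:
  increments:
    - [0, -0.176, 0.391, -1.432, 0, 0, 1]
    - [0, -0.176, 0.391, -1.432, 0, 0, 1]
    - [0, -0.176, 0.391, -1.432, 0, 0, 1]
    - [0, -0.176, 0.391, -1.432, 0, 0, 1]
    - [0, -0.176, 0.391, -1.432, 0, 0, 1]
    - [0, -0.176, 0.391, -1.432, 0, 0, 1]
    - [0, -0.176, 0.391, -1.432, 0, 0, 1]
    - [0, -0.176, 0.391, -1.432, 0, 0, 1]
    - [0, -0.176, 0.391, -1.432, 0, 0, 1]
    - [0, -0.176, 0.391, -1.432, 0, 0, 1]
    - [0, -0.176, 0.391, -1.432, 0, 0, 1]
    - [0, -0.176, 0.391, -1.432, 0, 0, 1]
    - [0, -0.176, 0.391, -1.432, 0, 0, 1]

```text
clock: 8.3
eef_pos: [489.8, -160.4, 105.0]
eef_rot: [2.441, 0.001, 1.82]
wrist_force: [-12.4, 0.1, 4.5]
finger_gap: 16.7
```

```bash
python3 - <<'E'
from arc import *
s=read_state(); print(s['joints'].round(3),s['wrist_force'],s['moment'])
B=T([499.54,-157.88,222.6],down(1.82))
for th in (.65,.75): print((rotT(th)@B)[:3,3], Rot.from_matrix((rotT(th)@B)[:3,:3]).as_euler('xyz'))
p=camera('wrist'); save(p,'w3')
from fit import q,world
def lever_pts(th):
    h=np.array([-155*np.cos(th)+0,0,0]); import math
    a0=math.atan2(69,155); r=math.hypot(69,155); x=-r*math.cos(a0-th); z=r*math.sin(a0-th)
    c,sn=np.cos(.249),np.sin(.249); piv=np.array([641.43,-85.67,150])
    return [piv+np.array([c*x-sn*y,sn*x+c*y,z]) for y in (-69,0,69)]
for th in (.55,.6,.65,.7,.75): print(th,proj(p,lever_pts(th)).round(1).tolist())
E
```

```text
[-0.633  0.223  2.114  1.079  0.599 -1.744] [-12.39476135   0.12080347   4.46208949] [0.00284031 1.39980261 0.34298344]
[ 487.65181232 -160.90289262  113.80473701] [2.49159266e+00 1.23260254e-04 1.81995847e+00]
[ 491.96522719 -159.80609045   97.25591994] [2.39159266e+00 1.38831550e-04 1.81994535e+00]
[ 6.00641e+02  7.32490e+01  2.49000e-01 -1.54595e+02 -1.64069e+02
 -2.73450e+01  1.26566e+02]
0.55 [[276.2, 309.5], [278.8, 192.4], [282.0, 45.6]]
0.6 [[267.9, 301.7], [269.5, 189.4], [271.4, 50.1]]
0.65 [[260.9, 294.4], [261.7, 186.6], [262.7, 54.2]]
0.7 [[255.1, 287.5], [255.3, 184.0], [255.5, 58.0]]
0.75 [[250.3, 281.1], [250.0, 181.5], [249.7, 61.5]]
```

View pics/w3.png

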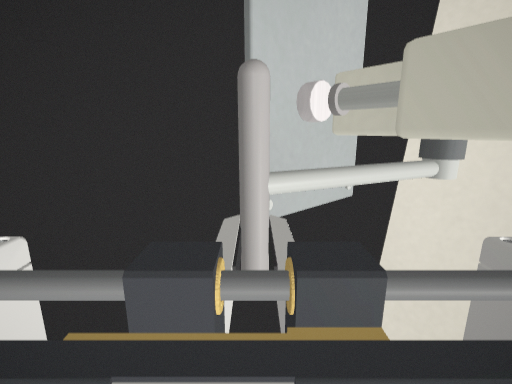

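Request:
jog_arm:
  increments:
    - [0, -0.176, 0.391, -1.432, 0, 0, 1]
    - [0, -0.176, 0.391, -1.432, 0, 0, 1]
    - [0, -0.1, 0.2, -0.7, 0, 0, 1]
    - [0, 0, 0, 0, 0, 0, 1]
    - [0, 0, 0, 0, 0, 0, 1]

```text
clock: 8.98
eef_pos: [493.0, -160.1, 95.9]
eef_rot: [2.378, 0.002, 1.819]
wrist_force: [-29.7, -2.4, 24.2]
finger_gap: 17.0
```

```bash
python3 - <<'E'
from arc import *
s=read_state(); print(s['joints'].round(3),s['wrist_force'],s['moment'])
p=camera('wrist'); save(p,'w4')
import math
def lever_pts(th):
    a0=math.atan2(69,155); r=math.hypot(69,155); x=-r*math.cos(a0-th); z=r*math.sin(a0-th)
    c,sn=np.cos(.249),np.sin(.249); piv=np.array([641.43,-85.67,150])
    return [piv+np.array([c*x-sn*y,sn*x+c*y,z]) for y in (-69,0,69)]
for th in (.65,.7,.75): print(th,proj(p,lever_pts(th)).round(1).tolist())
A=Tnow(); print(rows(A,rotT(-0.75)@A,30),rows(A,rotT(-0.77)@A,30))
E
```

```text
[-0.65   0.257  2.137  1.259  0.604 -1.935] [-29.66131468  -2.42050622  24.15171862] [0.27678193 1.39295417 0.61040699]
0.65 [[268.5, 302.1], [270.3, 189.0], [272.4, 48.4]]
0.7 [[261.3, 294.8], [262.2, 186.2], [263.3, 52.6]]
0.75 [[255.3, 287.9], [255.5, 183.6], [255.8, 56.5]]
[-1.000e-03  1.880e-01 -3.840e-01  1.432e+00  2.000e-03 -3.000e-03] [-1.000e-03  1.930e-01 -3.940e-01  1.471e+00  2.000e-03 -3.000e-03]
```

View pics/w4.png

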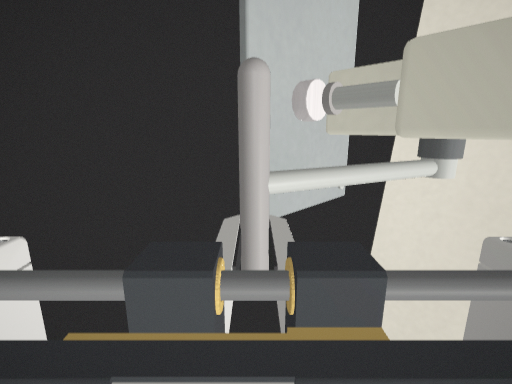

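Request:
jog_arm:
  increments:
    - [0, 0.1, -0.2, 0.7, 0, 0, 1]
    - [0, 0.186, -0.386, 1.432, 0, 0, 1]
    - [0, 0.186, -0.386, 1.432, 0, 0, 1]
    - [0, 0.186, -0.386, 1.432, 0, 0, 1]
    - [0, 0.186, -0.386, 1.432, 0, 0, 1]
    - [0, 0.186, -0.386, 1.432, 0, 0, 1]
    - [0, 0.186, -0.386, 1.432, 0, 0, 1]
    - [0, 0.186, -0.386, 1.432, 0, 0, 1]
    - [0, 0.186, -0.386, 1.432, 0, 0, 1]
    - [0, 0.186, -0.386, 1.432, 0, 0, 1]
    - [0, 0.186, -0.386, 1.432, 0, 0, 1]
    - [0, 0.186, -0.386, 1.432, 0, 0, 1]
    - [0, 0.186, -0.386, 1.432, 0, 0, 1]
    - [0, 0.186, -0.386, 1.432, 0, 0, 1]
    - [0, 0.186, -0.386, 1.432, 0, 0, 1]
    - [0, 0.186, -0.386, 1.432, 0, 0, 1]

```text
clock: 11.02
eef_pos: [484.7, -162.2, 161.0]
eef_rot: [2.767, 0.002, 1.82]
wrist_force: [-6.5, -3.3, 4.2]
finger_gap: 16.4
```

```bash
python3 - <<'E'
from arc import *
s=read_state(); print(s['joints'].round(3),s['wrist_force'],s['moment'])
A=Tnow(); B=T([499.54,-157.88,222.6],down(1.82)); print(rows(A,B,15),rows(A,B,16))
E
```

```text
[-0.519  0.145  1.921  0.35   0.83  -0.974] [-6.51571973 -3.26537999  4.23047185] [-0.56704976  0.96250155 -0.0683736 ]
[ 0.003  0.183 -0.384  1.431  0.007  0.   ] [ 0.003  0.172 -0.36   1.341  0.007  0.   ]
```

Request:
jog_arm:
  increments:
    - [0, 0.183, -0.384, 1.431, 0, 0, 1]
    - [0, 0.183, -0.384, 1.431, 0, 0, 1]
    - [0, 0.183, -0.384, 1.431, 0, 0, 1]
    - [0, 0.183, -0.384, 1.431, 0, 0, 1]
    - [0, 0.183, -0.384, 1.431, 0, 0, 1]
    - [0, 0.183, -0.384, 1.431, 0, 0, 1]
    - [0, 0.183, -0.384, 1.431, 0, 0, 1]
    - [0, 0.183, -0.384, 1.431, 0, 0, 1]
    - [0, 0.183, -0.384, 1.431, 0, 0, 1]
    - [0, 0.183, -0.384, 1.431, 0, 0, 1]
    - [0, 0.183, -0.384, 1.431, 0, 0, 1]
    - [0, 0.183, -0.384, 1.431, 0, 0, 1]
    - [0, 0.183, -0.384, 1.431, 0, 0, 1]
    - [0, 0.183, -0.384, 1.431, 0, 0, 1]
    - [0, 0.183, -0.384, 1.431, 0, 0, 1]
    - [0, 0, -0.1, 0, 0, 0, 1]
    - [0, 0, 0, 0, 0, 0, 1]
    - [0, 0, 0, 0, 0, 0, 1]

```text
clock: 13.28
eef_pos: [499.7, -158.2, 222.1]
eef_rot: [-3.141, 0.001, 1.82]
wrist_force: [2.4, -6.6, -6.9]
finger_gap: 17.2
```

```bash
python3 - <<'E'
from arc import *
s=read_state(); print(s['joints'].round(3),s['wrist_force'],s['moment'])
p=camera('wrist'); save(p,'w5')
import math
def lever_pts(th):
    a0=math.atan2(69,155); r=math.hypot(69,155); x=-r*math.cos(a0-th); z=r*math.sin(a0-th)
    c,sn=np.cos(.249),np.sin(.249); piv=np.array([641.43,-85.67,150])
    return [piv+np.array([c*x-sn*y,sn*x+c*y,z]) for y in (-69,0,69)]
for th in (0,.05,.1): print(th,proj(p,lever_pts(th)).round(1).tolist())
E
```

```text
[-3.760e-01  2.470e-01  1.601e+00 -1.000e-03  1.294e+00 -6.250e-01] [ 2.36203261 -6.64823106 -6.92178499] [-1.26274334 -0.32525851 -0.00775462]
0 [[254.5, 287.1], [254.5, 183.5], [254.5, 57.5]]
0.05 [[249.7, 280.7], [249.3, 181.1], [248.8, 61.0]]
0.1 [[245.9, 274.6], [245.2, 178.8], [244.2, 64.3]]
```

View pics/w5.png

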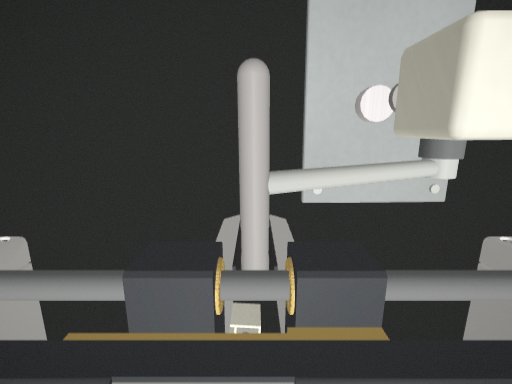

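Request:
jog_arm:
  increments:
    - [0, 0, 0, 0, 0, 0, 2.2]
    - [0, 0, 0, 0, 0, 0, 3.5]
    - [0, 0, 0, 0, 0, 0, 5]
    - [0, 0, 0, 0, 0, 0, 6]
    - [0, 0, -1, 0, 0, 0, 6]
    - [0, 0, -2, 0, 0, 0, 6]
    - [0, 0, -3, 0, 0, 0, 6]
    - [0, 0, -3, 0, 0, 0, 6]

```text
clock: 14.32
eef_pos: [499.5, -157.7, 314.3]
eef_rot: [3.141, 0.0, 1.82]
wrist_force: [-0.1, -0.4, -0.2]
finger_gap: 59.6
```

```bash
python3 - <<'E'
from h import *
p=camera('scene'); save(p,'s5')
h=[489.5,-126,219]
print(proj(p,[[491.2,-123.8,219]]))
A=Tnow(); print(A[:3,3])
B=T([560,192.4,270],down(.249)); print(rows(A,B,19)); print(rows(A,B,20))
E
```

```text
[[211.1933928  144.21081863]]
[ 500.21807593 -157.94254397  318.38808199]
[ 1.968e+00 -6.660e-01  2.500e-01  2.000e-02 -4.000e-03  4.737e+00]
[ 1.868e+00 -6.370e-01  2.380e-01  1.900e-02 -4.000e-03  4.501e+00]
```

View pics/s5.png

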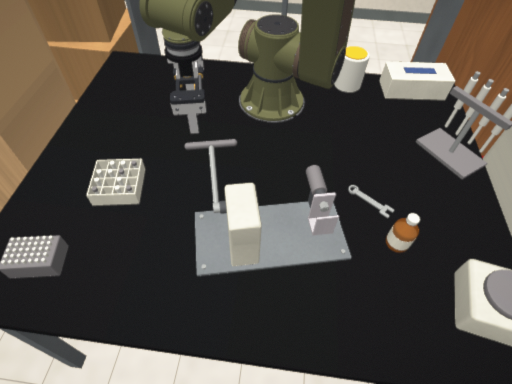

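Request:
jog_arm:
  increments:
    - [1.868, -0.637, 0.238, 0, 0, 4.5, 6]
    - [1.868, -0.637, 0.238, 0, 0, 4.5, 6]
    - [1.868, -0.637, 0.238, 0, 0, 4.5, 6]
    - [1.868, -0.637, 0.238, 0, 0, 4.5, 6]
    - [1.868, -0.637, 0.238, 0, 0, 4.5, 6]
    - [1.868, -0.637, 0.238, 0, 0, 4.5, 6]
    - [1.868, -0.637, 0.238, 0, 0, 4.5, 6]
    - [1.868, -0.637, 0.238, 0, 0, 4.5, 6]
    - [1.868, -0.637, 0.238, 0, 0, 4.5, 6]
    - [1.868, -0.637, 0.238, 0, 0, 4.5, 6]
    - [1.868, -0.637, 0.238, 0, 0, 4.5, 6]
    - [1.868, -0.637, 0.238, 0, 0, 4.5, 6]
    - [1.868, -0.637, 0.238, 0, 0, 4.5, 6]
    - [1.868, -0.637, 0.238, 0, 0, 4.5, 6]
    - [1.868, -0.637, 0.238, 0, 0, 4.5, 6]
    - [1.868, -0.637, 0.238, 0, 0, 4.5, 6]
    - [1.868, -0.637, 0.238, 0, 0, 4.5, 6]
    - [1.868, -0.637, 0.238, 0, 0, 4.5, 6]
    - [1.868, -0.637, 0.238, 0, 0, 4.5, 6]
    - [1.868, -0.637, 0.238, 0, 0, 4.5, 6]

```text
clock: 16.88
eef_pos: [559.6, 193.2, 265.5]
eef_rot: [-3.142, -0.001, 0.247]
wrist_force: [-0.4, -0.1, -0.4]
finger_gap: 60.2
```

```bash
python3 - <<'E'
from h import *
import pickle
p=camera('wrist'); save(p,'w6'); pickle.dump(p,open('w6.pkl','wb'))
s=read_state(); print(s['joints'].round(3),s['eef_pos'],s['eef_rot'])
from fit import q,world
for l in [(13,0,92),(-4,-30,127),(-4,30,127),(49,-30,97),(49,30,97),(21,0,92)]: print(l,proj(p,world(q,'b',np.array(l,float))).round(1))
for r in recognise(p,'bolt_head')[:2]: print(r['conf'],cam2w(p,r['centre']))
E
```

```text
[0.272 0.373 1.338 0.    1.431 1.599] [560.55038488 194.11400636 264.76582664] [-3.14139282e+00 -3.45360921e-04  2.43220058e-01]
[ 6.00641e+02  7.32490e+01  2.49000e-01 -1.54595e+02 -1.64069e+02
 -2.73450e+01  1.26566e+02]
(13, 0, 92) [[254.7 188.4]]
(-4, -30, 127) [[281.4 209.6]]
(-4, 30, 127) [[228.1 209.7]]
(49, -30, 97) [[279.9 159.6]]
(49, 30, 97) [[229.4 159.7]]
(21, 0, 92) [[254.7 182. ]]
0.68 [555.19387344 192.69971422  99.18083487]
```

View pics/w6.png

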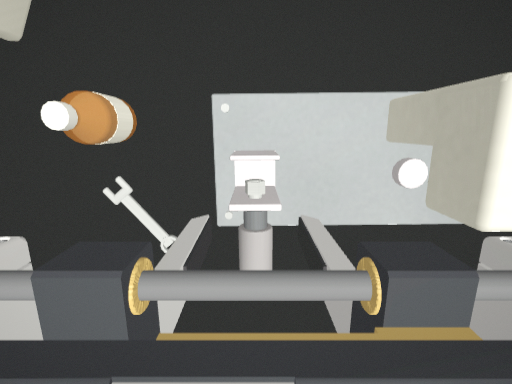

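```bash
python3 - <<'E'
from h import *
p=camera('wrist'); save(p,'w7'); import pickle; pickle.dump(p,open('w7.pkl','wb'))
from fit import q,world
for l in [(13,0,92),(-8,-30,127),(-8,30,127),(0,-30,127),(46,-30,97),(52,-30,97),(52,30,97),(21,0,92)]: print(l,((proj(p,world(q,'b',np.array(l,float)))[0]-[210,140]+.5)*8-.5).round(1))
c=p['image'][140:215,210:300,::-1]
cv2.imwrite('pics/w7c.png',cv2.resize(c,None,fx=8,fy=8,interpolation=cv2.INTER_CUBIC))
s=read_state(); print(s['eef_pos'],s['eef_rot'])
E
```

```text
[ 6.00641e+02  7.32490e+01  2.49000e-01 -1.54595e+02 -1.64069e+02
 -2.73450e+01  1.26566e+02]
(13, 0, 92) [361.8 391.1]
(-8, -30, 127) [575.2 589.1]
(-8, 30, 127) [148.9 589.1]
(0, -30, 127) [576.5 534.3]
(46, -30, 97) [564.  180.6]
(52, -30, 97) [564.9 140. ]
(52, 30, 97) [158.9 140. ]
(21, 0, 92) [361.8 340. ]
[559.149805   192.85098791 264.91464912] [-3.14158179e+00  1.51242890e-04  2.50897658e-01]
```

View pics/w7c.png

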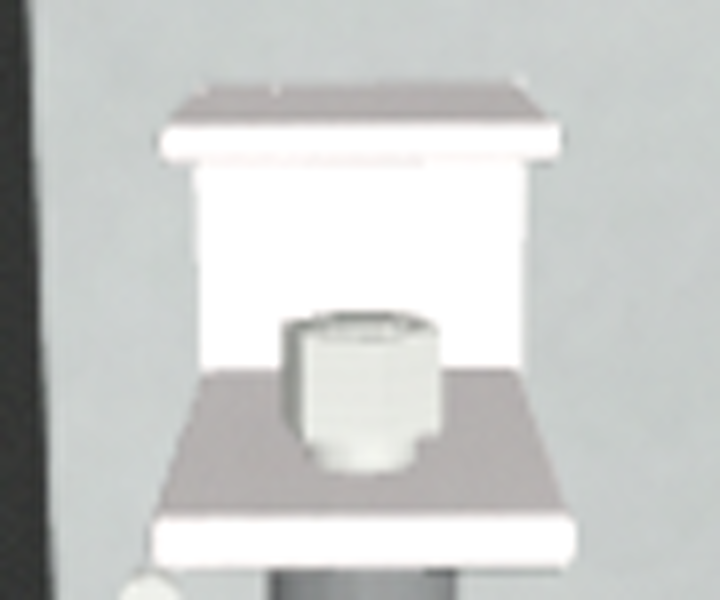

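```bash
python3 - <<'E'
from h import *
import pickle
p=pickle.load(open('w7.pkl','rb')); im=p['image']
for v in (180,183,186,189,192): print(v, im[v,242:270].mean(axis=1).round().astype(int))
c=im[174:202,238:272,::-1].astype(float); c=np.clip((c-130)*2.2,0,255).astype(np.uint8)
cv2.imwrite('pics/w7d.png',cv2.resize(c,None,fx=20,fy=20,interpolation=cv2.INTER_CUBIC))
print(np.array(p['K']))
E
```

```text
180 [255 255 255 210 180 153 152 165 170 183 179 185 187 189 190 188 197 183
 189 162 167 197 236 255 255 255 255 255]
183 [255 255 255 184 145 176 231 231 230 231 230 230 230 230 231 231 229 228
 228 229 229 228 230 255 255 255 255 255]
186 [198 197 196 155 145 174 230 229 229 229 229 230 230 229 230 230 227 228
 228 227 227 228 227 192 177 178 178 178]
189 [179 178 177 156 147 176 230 231 230 231 230 231 230 230 231 231 228 229
 229 229 229 228 228 192 178 177 178 178]
192 [176 177 177 161 150 178 230 231 231 231 231 230 232 231 231 230 229 229
 230 230 230 231 231 193 177 178 178 178]
[[273.36707809   0.         254.45754761]
 [  0.         273.36707809 194.14664206]
 [  0.           0.           1.        ]]
```

View pics/w7d.png

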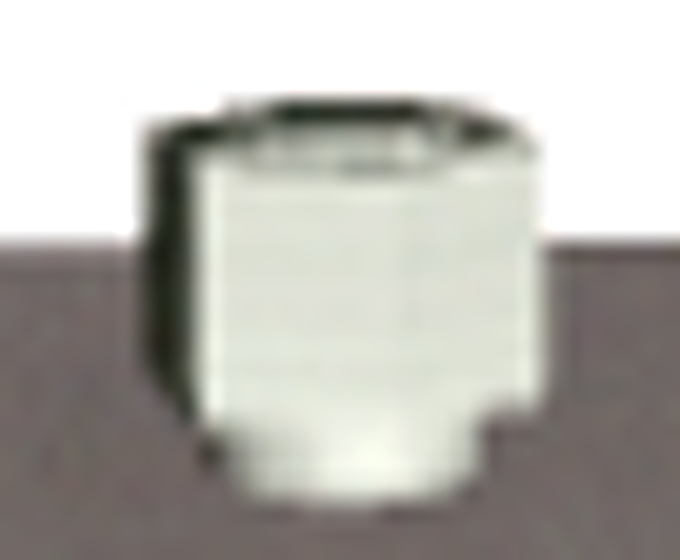

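```bash
cat > tgt.py <<'E'
from h import *
from fit import q,world
a=.249
def target(deg,back,dx=16.5,dy=.3,dz=0):
    R=Rot.from_rotvec(np.radians(deg)*np.array([np.cos(a),np.sin(a),0])).as_matrix()@down(a)
    H=world(q,'b',np.array([dx,dy,92.+dz]))
    return T(H-R[:,2]*(3+back),R)
E
python3 - <<'E'
from tgt import *
A=Tnow(); B=target(17,75); print(A[:3,3],B[:3,3]); print(rows(A,B,8)); print(target(17,0)[:3,3])
E
```

```text
[ 6.00641e+02  7.32490e+01  2.49000e-01 -1.54595e+02 -1.64069e+02
 -2.73450e+01  1.26566e+02]
[559.149805   192.85098791 264.91464912] [564.51175826 171.43727035 166.59177097]
[-1.000e-03  4.340e-01  1.187e+00  2.125e+00  3.000e-03  1.300e-02]
[559.10796337 192.68887801  94.86891427]
```

Request:
jog_arm:
  increments:
    - [0, 0.434, 1.187, 2.125, 0, 0, 5]
    - [0, 0.434, 1.187, 2.125, 0, 0, 5]
    - [0, 0.434, 1.187, 2.125, 0, 0, 5]
    - [0, 0.434, 1.187, 2.125, 0, 0, 5]
    - [0, 0.434, 1.187, 2.125, 0, 0, 5]
    - [0, 0.434, 1.187, 2.125, 0, 0, 5]
    - [0, 0.434, 1.187, 2.125, 0, 0, 5]
    - [0, 0.434, 1.187, 2.125, 0, 0, 5]
    - [0, 0, 0, 0, 0, 0, 5]
    - [0, 0, 0, 0, 0, 0, 5]

```text
clock: 18.27
eef_pos: [564.6, 171.3, 167.7]
eef_rot: [-2.846, -0.002, 0.25]
wrist_force: [0.1, 0.0, -0.7]
finger_gap: 50.3
```

```bash
python3 - <<'E'
from tgt import *
p=camera('wrist'); save(p,'w8')
s=read_state(); print(s['clock'],s['eef_pos'],s['eef_rot'],s['joints'].round(2))
for l in [(13,0,92),(-8,-30,127),(-8,30,127),(0,-30,127),(0,30,127),(46,-30,97),(52,-30,97),(52,30,97),(21,0,92)]: print(l,proj(p,world(q,'b',np.array(l,float)))[0].round(1))
print(rows(Tnow(),target(17,0),6))
E
```

```text
[ 6.00641e+02  7.32490e+01  2.49000e-01 -1.54595e+02 -1.64069e+02
 -2.73450e+01  1.26566e+02]
18.325 [564.68321441 171.40364722 167.70657597] [-2.84571757e+00 -1.74283882e-03  2.49913767e-01] [0.11 0.45 1.48 0.31 1.26 1.33]
(13, 0, 92) [255.2 209.7]
(-8, -30, 127) [279.5 251.8]
(-8, 30, 127) [208.2 242.5]
(0, -30, 127) [279.7 242. ]
(0, 30, 127) [207.9 233.4]
(46, -30, 97) [288.5 175.9]
(52, -30, 97) [288.7 168.7]
(52, 30, 97) [221.  165.8]
(21, 0, 92) [255.2 201.1]
[-0.004  0.004  1.268  0.008 -0.013  0.013]
```

View pics/w8.png

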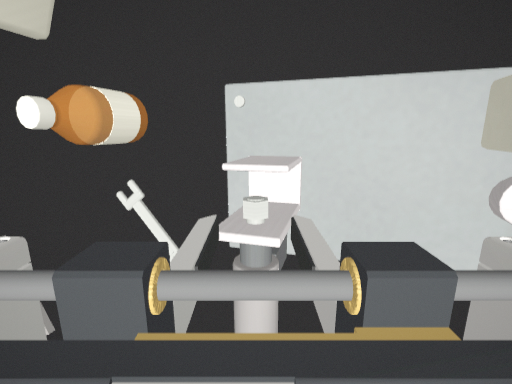

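```bash
python3 - <<'E'
import cv2,numpy as np
im=cv2.imread('pics/w8.png'); c=im[150:250,200:310]
cv2.imwrite('pics/w8c.png',cv2.resize(c,None,fx=6,fy=6,interpolation=cv2.INTER_CUBIC))
for v in (206,209,212): print(v,im[v,240:272].mean(axis=1).round().astype(int))
E
```

```text
206 [204 199 184 228 228 229 229 229 229 230 230 230 230 229 230 230 230 230
 230 230 230 229 229 229 229 228 229 227 192 178 179 177]
209 [177 178 180 230 231 229 230 230 229 229 229 229 228 228 228 228 228 228
 229 229 229 229 229 230 230 230 230 230 192 176 178 176]
212 [176 176 181 227 231 230 229 229 228 229 229 229 229 228 229 228 229 229
 228 228 229 229 229 229 230 231 231 230 192 177 176 178]
```

View pics/w8c.png

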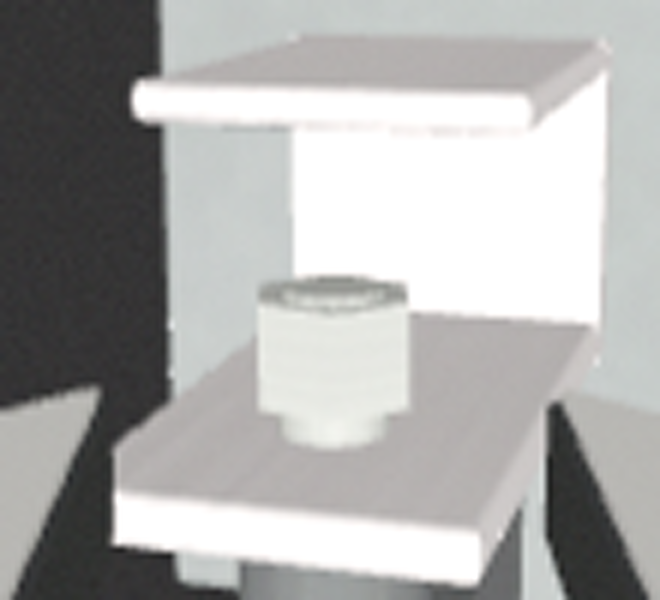

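Request:
jog_arm:
  increments:
    - [0.1, 0, 0.8, 0, 0, 0, 5]
    - [0, 0, 1.2, 0, 0, 0, 5]
    - [0, 0, 1.2, 0, 0, 0, 5]
    - [0, 0, 1.2, 0, 0, 0, 5]
    - [0, 0, 1.2, 0, 0, 0, 5]
    - [0, 0, 1.2, 0, 0, 0, 5]
    - [0, 0, 0.8, 0, 0, 0, 5]
    - [0, 0, 0, 0, 0, 0, 5]

```text
clock: 19.32
eef_pos: [559.9, 193.2, 93.5]
eef_rot: [-2.845, 0.001, 0.249]
wrist_force: [-0.9, -0.6, -0.0]
finger_gap: 50.0
```

```bash
python3 - <<'E'
from tgt import *
p=camera('wrist'); save(p,'w9')
s=read_state(); print(s['clock'],s['eef_pos'],s['wrist_force'],s['moment'])
B=target(17,0,17.5); print(B[:3,3], rows(Tnow(),B,1))
E
```

```text
[ 6.00641e+02  7.32490e+01  2.49000e-01 -1.54595e+02 -1.64069e+02
 -2.73450e+01  1.26566e+02]
19.375 [560.14053268 193.17484118  94.02526022] [-0.15372531 -0.16423688 -0.27127961] [-0.18418337  0.0699573  -0.05318212]
[560.07717567 192.93510457  94.86891427] [-0.012 -0.004 -0.087 -0.001 -0.008  0.019]
```

View pics/w9.png

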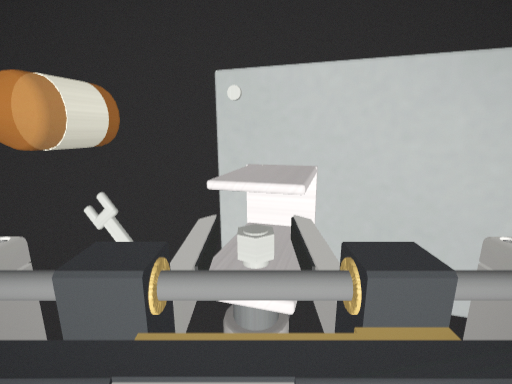

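Request:
jog_arm:
  increments:
    - [0, 0, 0, 0, 0, 0, 4]
    - [0, 0, 0, 0, 0, 0, 3]
    - [0, 0, 0, 0, 0, 0, 2.4]
    - [0, 0, 0, 0, 0, 0, 1.8]
    - [0, 0, 0, 0, 0, 0, 1.5]
    - [0, 0, 0, 0, 0, 0, 1.5]
    - [0, 0, 0, 0, 0, 0, 1.5]
    - [0, 0, 0, 0, 0, 0, 1.5]
  squeeze: 30

```text
clock: 20.38
eef_pos: [560.3, 192.8, 94.1]
eef_rot: [-2.845, -0.001, 0.249]
wrist_force: [2.5, -5.5, 0.6]
finger_gap: 21.7
```

```bash
python3 - <<'E'
from tgt import *
p=camera('wrist'); save(p,'w10')
s=read_state(); print(s['clock'],s['eef_pos'],s['eef_rot'],s['finger_gap'],s['wrist_force'],s['moment'],s['qd'].round(4))
E
```

```text
[ 6.00641e+02  7.32490e+01  2.49000e-01 -1.54595e+02 -1.64069e+02
 -2.73450e+01  1.26566e+02]
20.425 [560.28556201 192.7709152   94.06102671] [-2.84544365e+00 -5.39576269e-04  2.49012456e-01] 21.44986139037081 [ 1.11206111 -4.99469943  0.7577184 ] [-1.00604275 -0.13800021  0.06143879] [ 0.0024 -0.0018 -0.0007  0.0014 -0.0008  0.0004]
```

View pics/w10.png

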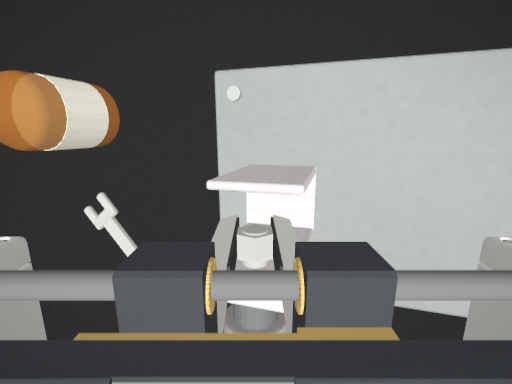

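Request:
jog_arm:
  increments:
    - [0, 0, 0, 0, 0, 0, 1.5]
    - [0, 0, 0, 0, 0, 0, 1.5]
    - [0, 0, 0, 0, 0, 0, 1.5]
    - [0, 0, 0, 0, 0, 0, 1.5]
    - [0, 0, 0, 0, 0, 0, 1.5]
    - [0, 0, 0, 0, 0, 0, 1.5]
    - [0, 0, 0, 0, 0, 0, 1.5]
    - [0, 0, 0, 0, 0, 0, 1.5]
    - [0, 0, 0, 0, 0, 0, 1.5]
    - [0, 0, 0, 0, 0, 0, 1.5]
    - [0, 0, 0, 0, 0, 0, 1.5]
    - [0, 0, 0, 0, 0, 0, 1.5]
    - [0, 0, 0, 0, 0, 0, 1.5]
    - [0, 0, 0, 0, 0, 0, 1.5]
    - [0, 0, 0, 0, 0, 0, 1.5]
    - [0, 0, 0, 0, 0, 0, 1.5]
    - [0, 0, 0, 0, 0, 0, 1.5]
    - [0, 0, 0, 0, 0, 0, 1.5]
    - [0, 0, 0, 0, 0, 0, 1.5]
    - [0, 0, 0, 0, 0, 0, 1.5]
  squeeze: 35

```text
clock: 22.92
eef_pos: [560.3, 192.8, 94.1]
eef_rot: [-2.845, -0.0, 0.249]
wrist_force: [1.8, -4.7, 0.1]
finger_gap: 21.5
```

```bash
python3 - <<'E'
from tgt import *
p=camera('wrist'); save(p,'w11')
s=read_state(); print(s['clock'],s['eef_pos'],s['eef_rot'],s['finger_gap'],s['wrist_force'],s['moment'],s['qd'].round(4))
a=cv2.imread('pics/w10.png')[215:275,225:285]; b=cv2.imread('pics/w11.png')[215:275,225:285]
print(np.abs(a.astype(int)-b).mean(), np.abs(a.astype(int)-b).max())
cv2.imwrite('pics/w11c.png',cv2.resize(np.hstack([a,b]),None,fx=6,fy=6,interpolation=cv2.INTER_CUBIC))
p=camera('scene'); save(p,'s11'); print(proj(p,[[491.2,-123.8,219]]))
E
```

```text
[ 6.00641e+02  7.32490e+01  2.49000e-01 -1.54595e+02 -1.64069e+02
 -2.73450e+01  1.26566e+02]
22.975 [560.26318221 192.75392754  94.05146168] [-2.84543534e+00 -4.70071838e-04  2.48959860e-01] 21.462957692003496 [ 1.12172292 -4.87741351 -0.11882195] [-1.00836849 -0.16108544  0.04608603] [ 0.0001 -0.0003  0.0013 -0.0001 -0.0008  0.0002]
1.1712037037037037 56
[[211.1933928  144.21081863]]
```

View pics/w11c.png

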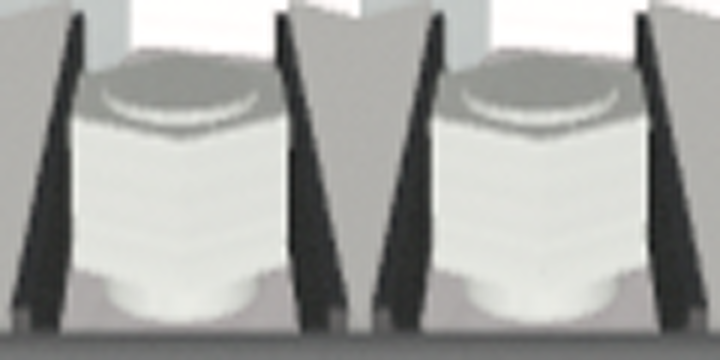

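View pics/s11.png

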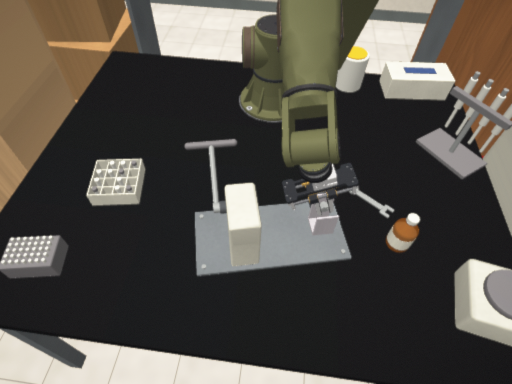

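```bash
python3 -c "
from cell import *
print(sign_off()); s=read_state(); print(s['clock'],s['finger_gap'],s['wrist_force'])"
```

```text
the job is handed in; nothing more can be done
None
the job is handed in; nothing more can be done
```

I pulled the lever down to its stop, eased it back up to rest, and handed the job in at about 23 s with the fingers holding the bolt head. No verdict came back, and I saw no failure along the way.

- **Lever:** I gripped the handle and turned it with the tool at about 0.2 rad/s each way. At the bottom the wrist force jumped to about 38 N and the picture matched 0.75 rad. Back at the top the handle sat on its predicted rest pixel, and it stayed there after release and in the last scene picture.
- **Bolt:** I tilted the tool 17° to line up with the flats, went down into the gap without touching anything, and closed at 30 N, then 35 N. The opening read 21.5 mm against 22 mm across flats. Two wrist pictures 2.5 s apart showed no visible turn, with both flats square on the pads. By the wrist camera the grasp point is about 1–2 mm from the head's centre.
- **Disagreement:** the wrist camera put the bracket about 3 mm further back than my fit from the scene and top cameras. I followed the wrist camera. The fit also left 2-pixel errors at some plate corners.
- **Not measured:** bolt speed and finger contact force; I judged both from the pictures, the opening and the squeeze setting.
- **Bystanders:** the box, bottle and spanner look unmoved in the last scene picture; I judged this by eye only.

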